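# Cap the spigot of a duct box, then hold its flap at the gauge angle for tacking

### The job

Get the duct box ready for tack welding: set the steel end cap on the box's pipe spigot, register downwards, so that it sits fully home and level, and let go of it while the blue flap is still shut. Then take the flap by its bow handle, swing it up until it is in line with the red blade of the angle gauge, and finish while still holding it there, steady, so that the stay can be tacked on. Leave the gauge setting and the other things on the table as they are.

Things in the scene. Friction and masses are not known exactly. Their poses are not given: they have to be found in the camera images.
- duct: Bare sheet-steel duct inspection box, 240 (its x) x 320 (its y) x 110 mm tall, bolted down between angle stops (these reach 200 mm from its centre along its +-y, 50 mm tall), level, in any yaw of about +-17 deg. Origin: centre of its underside on the table. The spigot stands on the -y half of its top, the blue flap covers the +y half, the angle gauge is on its +x end wall. Fixed.
- spigot_rim (a point): Centre of the open mouth of the pipe spigot (steel tube, outside diameter 76 mm, inside 71 mm, rim 45 mm above the box top, 155 mm above the table). In the box frame at x 0, y -90 mm, z 155 mm. Axes as the box; fixed.
- cap: Loose round steel end cap, 0.28 to 0.42 kg. Origin: centre of its underside, z up. From below: register plug 65 mm diameter, 10 mm high, its lower edge tapered to 57 mm (goes inside the spigot, 3 mm play all round); flange 84 mm diameter, 5 mm thick (z 10 to 15 mm), which sits on the rim; brass boss 30 mm diameter from z 15 to 50 mm, to grip. It stands upright on the table, on its plug, to the right of the box (-y).
- cap_seat (a point): Centre of the underside of the cap's flange, 10 mm above the cap's origin: lies at spigot_rim when the cap is home.
- flap (a joint): Angle of the blue flap (leaf 190 mm along the hinge, reaching 166 mm from the hinge axis, 4 mm thick), rad: 0 shut (lying flat on the box top), grows as it swings up, up to 1.7. Free hinge: the flap falls shut when let go. Leaf and handle weigh 0.55 to 0.9 kg.
- flap_hinge (a point): Middle of the flap's hinge axis: in the box frame at x 0, y -15 mm, z 113 mm; the axis runs along the box's x. The shut flap reaches from here towards the box's +y; opening lifts that free edge (right-handed turn about the box's +x).
- flap_handle (a point): Middle of the grip bar of the bow handle: round steel bar 12 mm in diameter, 110 mm long parallel to the hinge, 36 mm clear above the leaf. Sits straight across from the middle of the hinge, 135 mm from the hinge axis along the leaf and 44 mm out of its plane. The bar can turn between finger pads. Its axes: x along the hinge, y along the leaf towards its free edge, z out of the face that carries the handle.
- blade (a joint): Angle set on the gauge's red blade, rad, measured as the flap's: the flap is in line with the blade when joint flap = joint blade. Set somewhere between 0.45 and 1.0; stiff.
- blade_tip (a point): Outer end of the red gauge blade (150 mm long, 14 mm wide, 3 mm thick), which pivots on the hinge line in front of a white dial of 140 mm diameter on the box's +x end wall, 127 mm along the box's x from the middle of the hinge. y axis along the blade away from the pivot, x along the hinge.
- flange: Bystander: flat steel flange ring, 100 mm diameter, 62 mm hole, 12 mm thick, lying loose near the cap. Origin: centre of underside.
- magnet_square: Bystander: red magnetic welding square, about 105 x 100 x 15 mm, lying loose. Origin: centre of underside.
- wire_brush: Bystander: wire brush with wooden handle, 270 mm long, 40 mm tall, beyond the box.
- chipping_hammer: Bystander: chipping hammer lying on the table, 270 mm long, 25 mm tall, to the left.
- dip_jar: Bystander: blue jar of nozzle dip, 72 mm diameter, 75 mm tall, to the left.
- tip_tin: Bystander: small aluminium tin, 60 mm diameter, 60 mm tall, far right.
Mind the look-alikes: they are no part of the job. What is shaped like the cap but orange, pink or purple is not meant.

How it is judged (in metres and radians):
On the way, in this order (a step that is already met when the one before it is completed fails the run):
1. the cap sits home and level on the spigot, let go, with the flap still shut (horizontal distance between cap_seat and spigot_rim below 0.006 m and z of cap_seat in the frame of spigot_rim between -0.003 and 0.003 m and angle between cap's own z axis and vertical below 0.05 rad and linear speed of cap below 0.02 m/s and contact force between the fingers and cap below 0.1 N and value of joint flap below 0.06 rad), for 0.3 s.
2. the flap is held in line with the gauge blade (angle between the y axis of flap_handle and the y axis of blade_tip, either way round below 0.06 rad and value of joint flap above 0.3 rad and velocity of joint flap between -0.06 and 0.06 rad/s and contact force between the fingers and flap above 0.8 N and contact force between flap and flange below 0.1 N and contact force between flap and magnet_square below 0.1 N and contact force between flap and wire_brush below 0.1 N and contact force between flap and chipping_hammer below 0.1 N and contact force between flap and dip_jar below 0.1 N and contact force between flap and tip_tin below 0.1 N and contact force between flap and cap below 0.1 N), for 0.3 s.
At the end, for the whole second after the job is handed in: The cap is released on the spigot, flange on the rim within 3 mm, centred within 6 mm, level within 0.05 rad and at rest; the flap is held by the fingers (more than 0.8 N), within 0.06 rad of the gauge blade, at rest (under 0.06 rad/s), with no other thing propping it (all of step 2 and horizontal distance between cap_seat and spigot_rim below 0.006 m and z of cap_seat in the frame of spigot_rim between -0.003 and 0.003 m and angle between cap's own z axis and vertical below 0.05 rad and linear speed of cap below 0.02 m/s and contact force between the fingers and cap below 0.1 N); the arm keeps its last pose, push and grip.
It fails at once if the gauge blade is moved off its setting (over 6 mm at its tip) (distance of blade_tip from where it was at the start of the episode above 0.006 m).
It fails at once if another thing on the table is shoved more than 25 mm or tipped over (distance of any of flange, magnet_square, wire_brush, chipping_hammer, dip_jar, tip_tin from where it was at the start of the episode above 0.025 m or angle between any of flange, magnet_square, wire_brush, chipping_hammer, dip_jar, tip_tin's own z axis and vertical above 0.5 rad).
It also fails if it takes over 64 s, if anything falls off the work surface, if the arm or the gripper's body presses on something with over 40 N, if the wrist force passes 120 N, or if a joint passes its speed limit or range.

### The arm

A 6-joint arm with a two-finger parallel gripper is mounted at the origin on the work surface. World frame = base frame: x ahead of the robot, y to its left, z up, the work surface at z = 0. Lengths are in mm, angles in rad, forces in N, time in s.
With the tool pointing down it reaches from about 275 to 750 mm from the base axis. Payload 10.2 kg.
Tool frame: the origin (TCP) lies on the centre line of the jaws, within the pads' length; the fingertips stand 8 mm ahead of it and the grasp point (between the pads) lies 11 mm behind it; x points along the fingers, y is the direction in which the jaws open and shut, and the axes are right-handed (so a half turn about x gives the same grasp; the last joint's range is limited). The gripper opens to 85 mm and grips with 20 to 120 N. Pads are 22 mm wide; open, the fingers measure 114 mm over their backs; the gripper's body (76 mm by 85 mm) begins 54 mm behind the grasp point. The pads swing forward as they close: fully open they stand 13 mm farther back than shut.
Start: joints at [-1.475, 0.313, 1.498, -0, 1.331, -0.223], TCP at [164.537, -498.557, 239.294] pointing down, gripper open.
Joint ranges: [-2.94, 2.94], [-0.97, 2.17], [0.19, 2.56], [-1.23, 4.37], [0.02, 3.11], [-2.88, 2.88]. Speed limits (rad/s): [2.39, 2.39, 3.01, 3.14, 3.14, 3.14].

### API

Orientations are given as a unit quaternion [w, x, y, z].
In Python, from rig import ctrl, vision, workorder gives the robot as it stands. The module is installed in compiled form; this text tells all that it offers.
- The arm moves only by the shell command python3 -m jog 'ROWS' [OPENING] [FORCE]. ROWS is JSON, a list that holds one entry, the list of rows, each a list of 6 numbers: the shift along the tool's x, y, z in m, then the turn, a rotation vector about the tool's x, y, z in rad. A call has 1 to 12 rows; each row shifts and turns the commanded pose from where the row before left it, along the tool's axes as they then stand; what a row does not reach is not made up. A row lasts 1/8 s, in which the tool goes at most 62.5 mm and 10.7 degrees, less where a joint would pass 70% of its speed; a pose out of reach is approached as far as the arm can. A call is refused whole if a number of a shift passes 0.0625 or a number of a turn 0.188, either way. A call with a gripper value outside its range is refused whole. OPENING is the closure in counts, from 0 (fully open) to 255 (shut), set as the call begins (- or left out, the last holds). The fingers move at their own pace and stop on an object; FORCE is the grip in N (left out, the last holds). Time passes only in rows, so rows that do not move let the fingers close. It gives the time, the measured TCP pose, the force and the opening at its end, in the units of the state.
- ctrl.sense(): the state, without advancing time (a new reading comes with each control period).
- vision.capture(name): name is "scene" or "top"; returns a dict with "image" (384x512x3 uint8, red, green, blue), "mtx" (3x3 intrinsics, pixels), "k1" (the pictures are not rectified: a ray, as slopes to the right and down, at radius r is drawn at 1 + k1 r^2 times it, then the intrinsics apply), "R" (3x3) and "t" (3): a world point X has camera coordinates R X + t. Camera axes: x right, y down, z forward; pixel columns grow to the right and rows downward; lengths in mm; the calibration is good to about 2 mm. A picture is of the moment at which its call begins. There is no depth.
- workorder.finish_job(): hands the job in, once; it reports no verdict.
The state is a dict: "time_s": time; "joints": joint angles; "dq": joint speeds; "tau": joint torques, N m; "eef_pos": TCP position; "ee_rot": TCP orientation; "force": force on the tool from outside, world axes, zero at the start; "wrist_torque": the same for the moment, N m; "grip_width": opening from 0.0 (shut) to 1.0 (fully open).
Only numpy, scipy, OpenCV 4.12 (cv2) and the standard library are available. Lean on these libraries where they do the work, as an engineer would, in place of code of your own. Each camera call takes 0.05 s, during which the arm holds its last target.

## Working session

There is one attempt and no reset: what is moved stays moved. The work goes in short steps, Python scripts to look and compute and a shell command to move; the robot and the scene stay as the last step left them, time stands still between calls to the robot, and variables do not carry over. Pictures are saved under pics/ and viewed, and the job is handed in when it is done.

```bash
ls; mkdir -p pics; python3 - <<'E'
from rig import ctrl, vision
import cv2
s=ctrl.sense(); print(s)
for n in("scene","top"):
    c=vision.capture(n); cv2.imwrite(f"pics/{n}0.png",cv2.cvtColor(c["image"],cv2.COLOR_RGB2BGR))
    print(n,c["mtx"],c["k1"],c["R"],c["t"])
E
```

```text
pics
{'time_s': 0.0, 'joints': array([-1.47545164e+00,  3.13472414e-01,  1.49846846e+00, -1.52890606e-05,
        1.33099351e+00, -2.23369421e-01]), 'dq': array([ 1.48338676e-03,  2.17150834e-04, -9.99829354e-05,  1.15216275e-03,
       -1.31047431e-03,  4.27591872e-07]), 'tau': array([ 7.87811259e-04, -4.12267685e+01, -2.59743029e+01, -1.25817155e-04,
        4.01416677e-03, -1.75154815e-05]), 'eef_pos': array([ 164.48151844, -498.29821768,  238.71178942]), 'ee_rot': array([ 0.11173365,  0.69817214,  0.11268112, -0.69812193]), 'force': array([-0.12285066, -0.07196539, -0.39521154]), 'wrist_torque': array([ 0.01436914,  0.01280237, -0.02699512]), 'grip_width': 0.9977469679764783}
scene [[365.04819247   0.         257.61008651]
 [  0.         365.04819247 193.48077213]
 [  0.           0.           1.        ]] -0.06486467248822592 [[-0.31212394  0.94979708 -0.02154436]
 [ 0.62947727  0.18976841 -0.75348943]
 [-0.71157362 -0.24874377 -0.65710693]] [ 220.13724633 -252.89842462 1665.80530671]
top [[409.16328294   0.         251.28128641]
 [  0.         409.16328294 191.63541839]
 [  0.           0.           1.        ]] -0.14409022417824222 [[ 0.01126924 -0.9996159   0.0253191 ]
 [-0.99649978 -0.01332442 -0.08252671]
 [ 0.08283238 -0.02430047 -0.99626718]] [ -62.00279478  551.64302419 1421.0681495 ]
```

View pics/scene0.png

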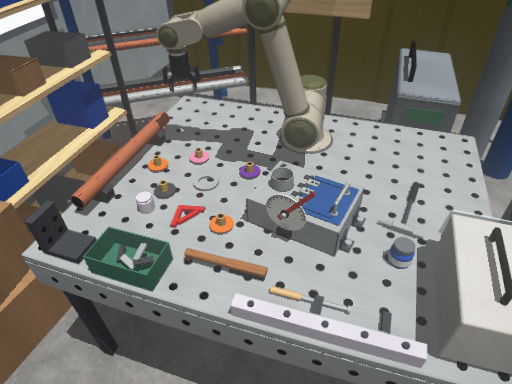

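View pics/top0.png

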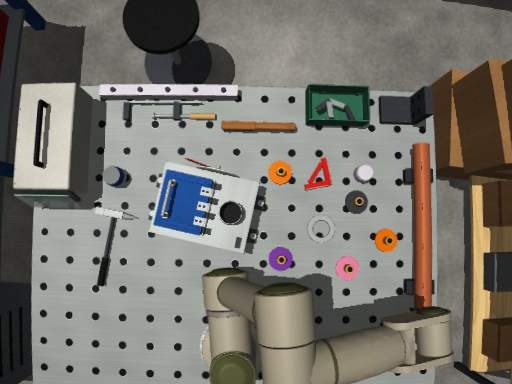

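The steel (grey) cap is at scene (165,188) and top (356,201). The spigot is at top (232,212), the blue flap at about top (185,202), and the red blade in the scene view runs from about (280,217) to (313,196). Next I'll enlarge these crops.

```bash
cat > h.py <<'E'
import numpy as np, cv2
from rig import ctrl, vision
def ray(c,uv):
    K=c["mtx"]; d=np.array([-0.0]) 
    n=cv2.undistortPoints(np.array([[uv]],float),K,np.array([c["k1"],0,0,0,0.]))[0,0]
    R=c["R"]; C=-R.T@c["t"]; v=R.T@np.array([n[0],n[1],1]); return C,v/np.linalg.norm(v)
def onz(c,uv,z):
    C,v=ray(c,uv); return C+v*(z-C[2])/v[2]
def onplane(c,uv,p,n):
    C,v=ray(c,uv); return C+v*(np.dot(np.asarray(p)-C,n)/np.dot(v,n))
def proj(c,X):
    X=np.atleast_2d(np.asarray(X,float)); r,_=cv2.Rodrigues(c["R"])
    return cv2.projectPoints(X,r,c["t"].astype(float),c["mtx"],np.array([c["k1"],0,0,0,0.]))[0][:,0]
def tri(cs,uvs):
    A=np.zeros((3,3));b=np.zeros(3)
    for c,u in zip(cs,uvs):
        C,v=ray(c,u);P=np.eye(3)-np.outer(v,v);A+=P;b+=P@C
    return np.linalg.solve(A,b)
def crop(c,x0,y0,x1,y1,f,name):
    im=cv2.cvtColor(c["image"],cv2.COLOR_RGB2BGR)[y0:y1,x0:x1]
    im=cv2.resize(im,None,fx=f,fy=f,interpolation=cv2.INTER_CUBIC); cv2.imwrite("pics/"+name,im)
E
python3 - <<'E'
from h import *
t=vision.capture("top"); s=vision.capture("scene")
np.save("t0.npy",t,allow_pickle=True); np.save("s0.npy",s,allow_pickle=True)
crop(t,140,150,270,260,6,"tbox.png"); crop(s,240,160,370,250,6,"sbox.png")
crop(t,300,150,400,230,7,"tcap.png"); crop(s,130,140,230,220,7,"scap.png")
E
```

```text
(no output)
```

View pics/tbox.png

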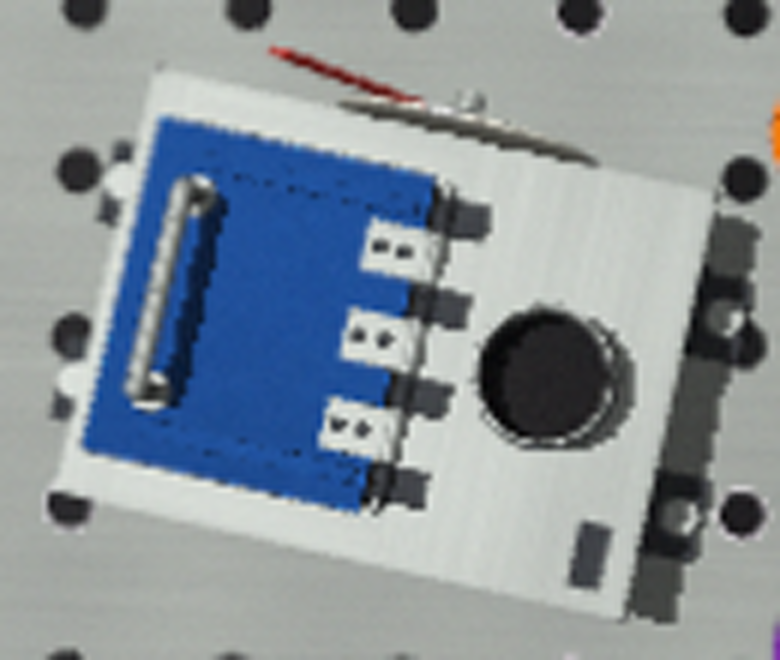

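View pics/sbox.png

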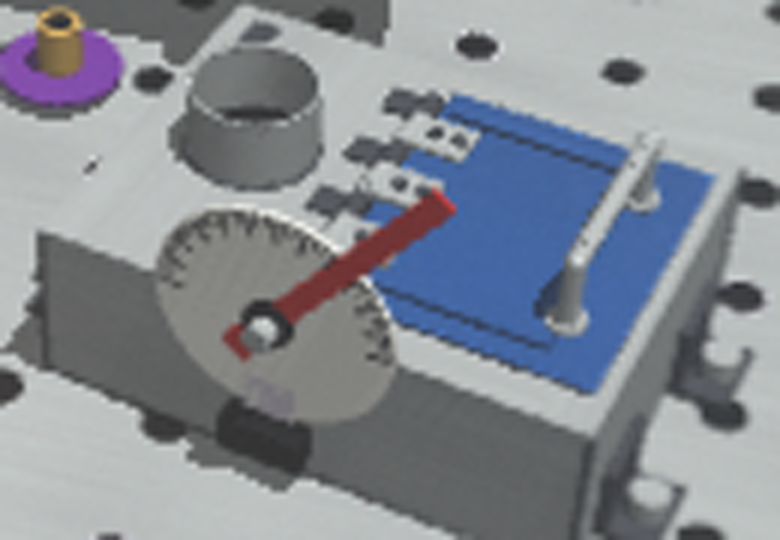

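View pics/tcap.png

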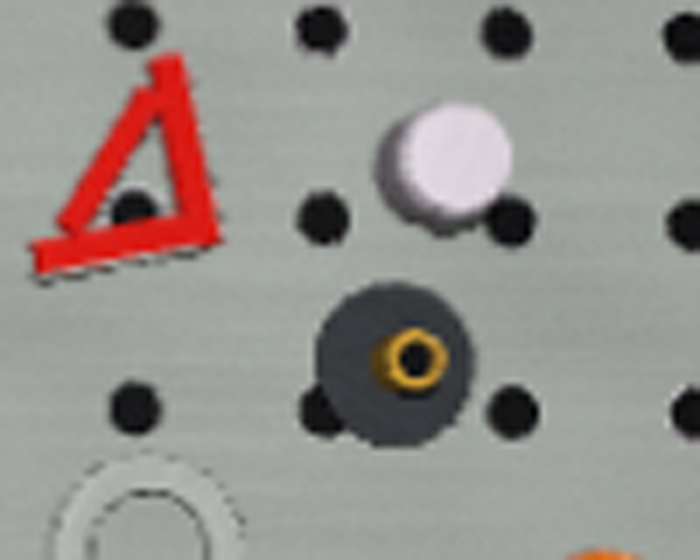

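View pics/scap.png

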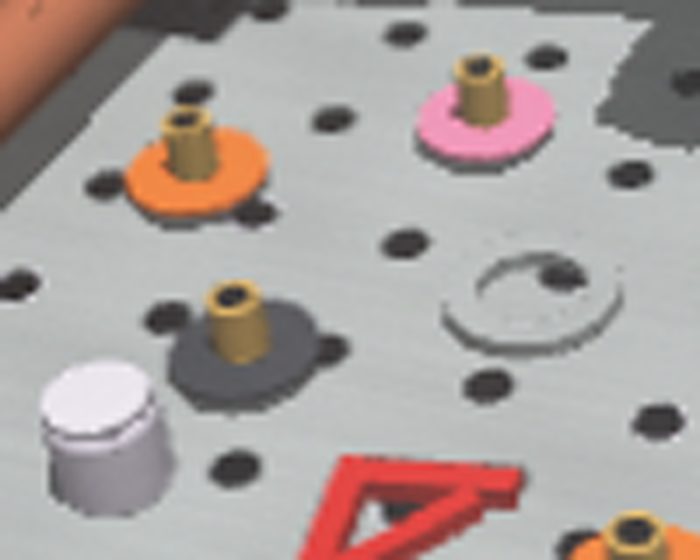

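```bash
python3 - <<'E'
from h import *
t=np.load("t0.npy",allow_pickle=True).item(); s=np.load("s0.npy",allow_pickle=True).item()
def u(p,x0,y0,f): return ((p[0]+.5)/f-.5+x0,(p[1]+.5)/f-.5+y0)
tb=lambda x,y:u((x,y),140,150,6); sb=lambda x,y:u((x,y),240,160,6)
tc=lambda x,y:u((x,y),300,150,7); sc=lambda x,y:u((x,y),130,140,7)
print("boss top",onz(t,tc(415,358),50),onz(s,sc(234,296),50),tri([t,s],[tc(415,358),sc(234,296)]))
# dark flange ellipse
im=t["image"].astype(int)
hsv=cv2.cvtColor(t["image"],cv2.COLOR_RGB2HSV)
print("flange edge centre", onz(t,tc(394,365),15))
# box corners
pts=[((158,70),(120,160,110)),((717,188),(120,-160,110)),((625,620),(-120,-160,110)),((60,490),(-120,160,110)),((545,377),(0,-90,155)),((164,118),(95,151,115)),((84,447),(-95,151,115)),((362,512),(-95,-15,115)),((438,180),(95,-15,115))]
W=np.array([onz(t,tb(*p),q[2])[:2] for p,q in pts]); B=np.array([q[:2] for p,q in pts],float)
def fit(W,B):
    w=W.mean(0);b=B.mean(0);H=(B-b).T@(W-w);a=np.arctan2(H[0,1]-H[1,0],H[0,0]+H[1,1])
    R=np.array([[np.cos(a),-np.sin(a)],[np.sin(a),np.cos(a)]]);return a,w-R@b,R
a,o,R=fit(W,B); print("yaw",a,"o",o); print((W-(B@R.T+o)).round(1))
S=[((40,237),(120,-160,110)),((592,437),(120,160,110)),((740,172),(-120,160,110)),((255,96),(0,-90,155)),((598,392),(95,151,115)),((714,180),(-95,151,115))]
W2=np.array([onz(s,sb(*p),q[2])[:2] for p,q in S]); B2=np.array([q[:2] for p,q in S],float)
a2,o2,R2=fit(W2,B2); print("yaw",a2,o2);print((W2-(B2@R2.T+o2)).round(1))
for aa,oo,RR in((a,o,R),(a2,o2,R2)): print("spigot",RR@[0,-90]+oo,"handle",RR@[0,120]+oo)
# blade: plane x_box=127
p=np.append(R@[127,-15]+o,113); n=np.append(R@[1,0],0)
for uv in [(262,330),(444,203),(432,194),(454,210),(228,338),(247,357)]:
    X=onplane(s,sb(*uv),p,n); d=X-p; print(uv,"y",(d[:2]@(R@[0,1])).round(1),"z",d[2].round(1))
E
```

```text
boss top [ 523.1759451  -433.57364167   50.        ] [ 522.89411624 -433.99038953   50.        ] [ 523.2081677  -433.6002789    50.31627596]
flange edge centre [ 521.68422112 -432.67524587   15.        ]
yaw -0.20468136641058318 o [493.96708044 103.09616847]
[[-0.6 -1.6]
 [ 2.4 -0.7]
 [-1.2 -1.4]
 [ 0.3 -2.4]
 [-1.7 -1.1]
 [-2.  -3.1]
 [ 1.5 -2.4]
 [ 2.2  6.2]
 [-0.8  6.6]]
yaw -0.19780403225940812 [500.85341478 103.14961856]
[[-1.6  1.3]
 [-4.1 -2.3]
 [ 5.6 -0.9]
 [ 4.3  2.7]
 [-4.4 -0.2]
 [ 0.2 -0.5]]
spigot [475.67411354  14.97484664] handle [518.35770299 220.59126425]
spigot [483.16691548  14.90457484] handle [524.43541385 220.80967687]
(262, 330) y -5.5 z -9.1
(444, 203) y 86.8 z 117.5
(432, 194) y 80.4 z 120.5
(454, 210) y 92.0 z 115.3
(228, 338) y -25.3 z -24.4
(247, 357) y -13.8 z -33.1
```

```bash
python3 - <<'E'
from h import *
t=np.load("t0.npy",allow_pickle=True).item(); s=np.load("s0.npy",allow_pickle=True).item()
def ov(c,o,a,x0,y0,x1,y1,f,name):
    im=cv2.cvtColor(c["image"],cv2.COLOR_RGB2BGR)[y0:y1,x0:x1]; im=cv2.resize(im,None,fx=f,fy=f,interpolation=cv2.INTER_NEAREST)
    R=np.array([[np.cos(a),-np.sin(a)],[np.sin(a),np.cos(a)]])
    def W(b): b=np.array(b,float); return np.c_[b[:,:2]@R.T+o,b[:,2]]
    def dr(b,col):
        p=proj(c,W(b)); p=(p-[x0,y0]+.5)*f-.5
        cv2.polylines(im,[np.round(p*8).astype(np.int32)],False,col,1,cv2.LINE_AA,3)
    q=[(120,160),(120,-160),(-120,-160),(-120,160),(120,160)]
    dr([(x,y,110) for x,y in q],(0,0,255)); dr([(x,y,0) for x,y in q],(0,128,255))
    th=np.linspace(0,6.3,60)
    dr([(38*np.cos(k),-90+38*np.sin(k),155) for k in th],(0,255,0)); dr([(38*np.cos(k),-90+38*np.sin(k),110) for k in th],(0,200,200))
    dr([(x,y,115) for x,y in[(95,-15),(95,151),(-95,151),(-95,-15)]],(255,255,0))
    dr([(-55,120,157),(55,120,157)],(255,0,255))
    dr([(127,-15+70*np.cos(k),113+70*np.sin(k)) for k in th],(0,255,0))
    cv2.imwrite("pics/"+name,im)
ov(t,np.array([494,102]),-.205,140,150,270,260,6,"ot.png")
ov(s,np.array([494,102]),-.205,240,160,370,250,6,"os.png")
E
```

```text
(no output)
```

View pics/ot.png

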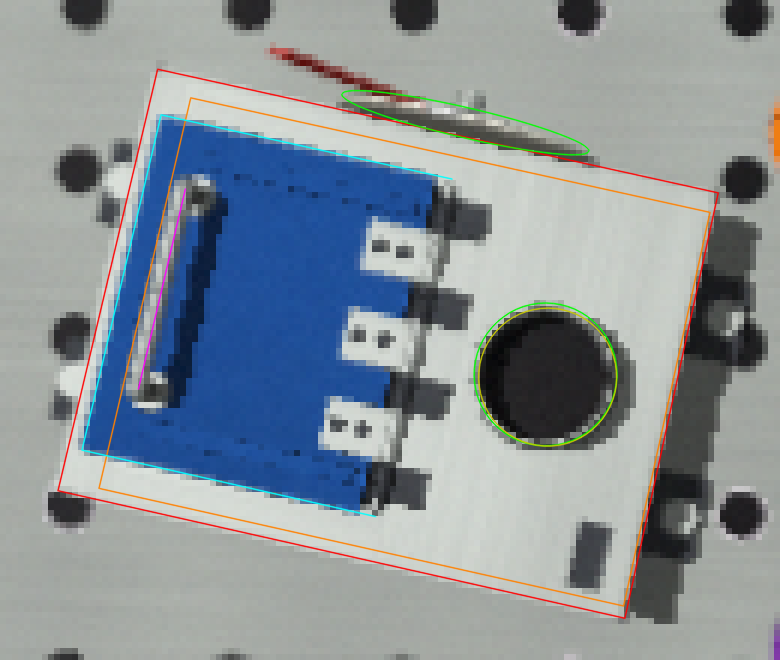

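View pics/os.png

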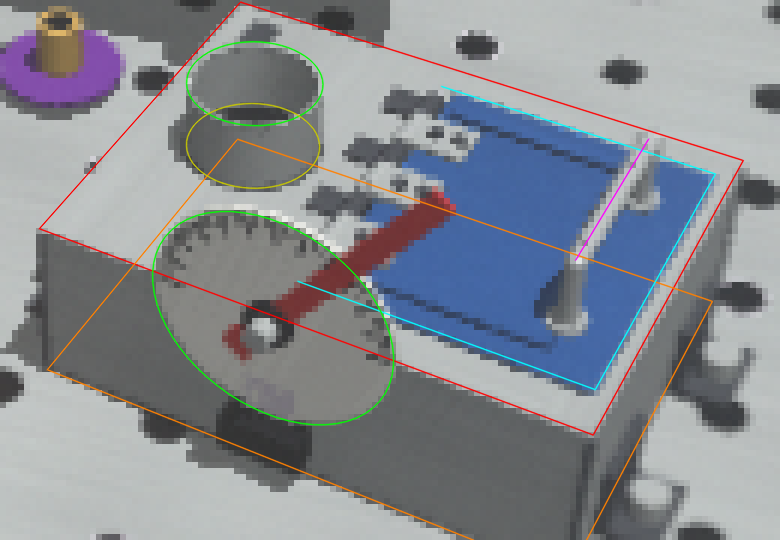

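The overlay of my fitted box (origin about (495,103), yaw −0.205) lies on the edges in both pictures to within about a pixel. The blade reads about 0.94 rad. Next I'll work out the tool axes, the neighbours of the cap and the first move.

```bash
cat >> h.py <<'E'
from scipy.spatial.transform import Rotation as Ro
def tool():
    s=ctrl.sense(); q=s["ee_rot"]; return s,Ro.from_quat([q[1],q[2],q[3],q[0]])
def down(jaw):  # tool x down, tool y horizontal at world angle jaw
    x=np.array([0,0,-1.]); y=np.array([np.cos(jaw),np.sin(jaw),0]); return Ro.from_matrix(np.c_[x,y,np.cross(x,y)])
def plan(target,Rt=None):
    s,R=tool(); d=R.inv().apply(np.asarray(target)-s["eef_pos"])
    print("pos",s["eef_pos"].round(1),"shift tool",d.round(1),"force",s["force"].round(1),"grip",round(s["grip_width"],3))
    if Rt is not None: print("rotvec",(R.inv()*Rt).as_rotvec().round(4))
E
python3 - <<'E'
from h import *
t=np.load("t0.npy",allow_pickle=True).item()
s,R=tool(); print(R.as_matrix().round(3)); j=np.arctan2(*R.as_matrix()[[1,0],1]); print("jaw ang",j)
u=lambda x,y:((x+.5)/7-.5+300,(y+.5)/7-.5+150)
print("tin",onz(t,u(458,158),60),"ring",onz(t,(320.5,229),12))
for jj in (-.205+np.pi/2,-.205-np.pi/2,0,np.pi): plan([523,-433.5,150],down(jj))
E
```

```text
[[-0.     0.313 -0.95 ]
 [ 0.001 -0.95  -0.313]
 [-1.    -0.001 -0.   ]]
jaw ang -1.2520007531679855
tin [ 623.56826523 -454.09493194   60.        ] ring [ 422.91241592 -303.93607021   12.        ]
pos [ 164.5 -498.4  239. ] shift tool [  89.    50.8 -360.7] force [ 0.7  0.5 -0.5] grip 1.0
rotvec [-2.6178e+00 -1.1000e-03  1.0000e-04]
pos [ 164.5 -498.4  239. ] shift tool [  89.    50.8 -360.7] force [ 0.7  0.5 -0.5] grip 1.0
rotvec [0.5238 0.     0.0008]
pos [ 164.5 -498.4  239. ] shift tool [  89.    50.8 -360.7] force [ 0.7  0.5 -0.5] grip 1.0
rotvec [-1.252e+00 -6.000e-04  6.000e-04]
pos [ 164.5 -498.4  239. ] shift tool [  89.    50.8 -360.7] force [ 0.7  0.5 -0.5] grip 1.0
rotvec [1.8896e+00 6.0000e-04 7.0000e-04]
```

```bash
python3 -m jog '[[[0.010,0.0064,-0.045,0,0,0],[0.010,0.0064,-0.045,0,0,0],[0.010,0.0064,-0.045,0,0,0],[0.010,0.0064,-0.045,0,0,0],[0.010,0.0064,-0.045,0,0,0],[0.010,0.0064,-0.045,0,0,0],[0.010,0.0064,-0.045,0,0,0],[0.010,0.0060,-0.045,0,0,0],[0,0,0,0,0,0],[0,0,0,0,0,0]]]' 0 40; python3 - <<'E'
from h import *
plan([522.7,-433.4,27],down(-1.252))
t=vision.capture("top"); crop(t,300,150,400,230,7,"t1.png"); s=vision.capture("scene"); crop(s,110,100,240,230,5,"s1.png")
E
```

```text
time_s: 1.45
eef_pos: [521.9, -434.1, 159.1]
ee_rot: [-0.112, -0.698, -0.112, 0.698]
force: [-0.1, 0.0, 0.3]
grip_width: 1.001
pos [ 521.9 -434.1  159.1] shift tool [132.1  -0.4  -1.1] force [-0.1  0.   0.3] grip 1.001
rotvec [-0.0001  0.0004  0.0003]
```

View pics/s1.png

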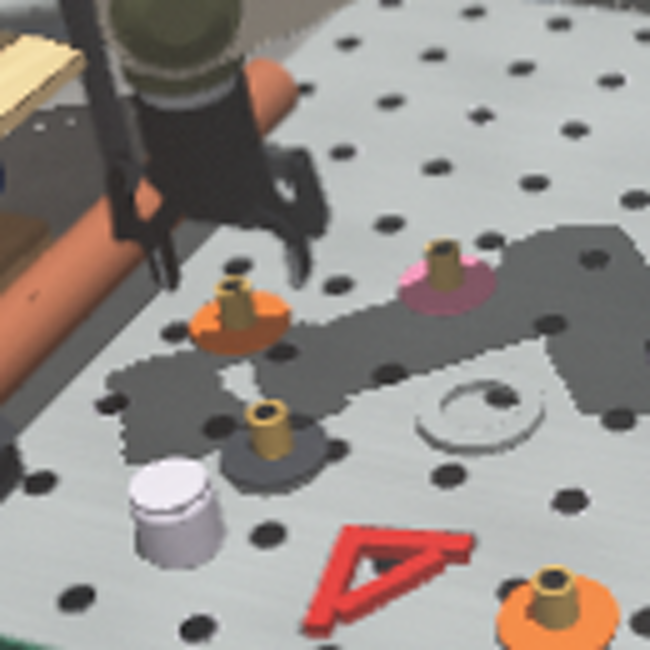

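The gripper is open and above the cap, whose boss is at about crop (267,412). It has a clear way straight down, so I'll descend, then close on the boss.

```bash
python3 -m jog '[[[0.022,0,-0.001,0,0,0],[0.022,-0.0004,0,0,0,0],[0.022,0,0,0,0,0],[0.022,0,0,0,0,0],[0.022,0,0,0,0,0],[0.021,0,0,0,0,0],[0,0,0,0,0,0],[0,0,0,0,0,0]]]' 0 40 && python3 -m jog '[[[0,0,0,0,0,0],[0,0,0,0,0,0],[0,0,0,0,0,0],[0,0,0,0,0,0],[0,0,0,0,0,0],[0,0,0,0,0,0],[0,0,0,0,0,0],[0,0,0,0,0,0]]]' 255 40; python3 - <<'E'
from h import *
plan([522.7,-433.4,27],down(-1.252))
s=vision.capture("scene"); crop(s,110,100,240,230,5,"s2.png")
E
```

```text
time_s: 2.55
eef_pos: [523.3, -433.8, 29.3]
ee_rot: [0.113, 0.698, 0.112, -0.698]
force: [-1.1, -0.4, 0.8]
grip_width: 0.999
time_s: 3.55
eef_pos: [523.3, -433.4, 28.8]
ee_rot: [0.112, 0.698, 0.112, -0.698]
force: [-0.5, 0.9, 4.9]
grip_width: 0.326
pos [ 523.3 -433.4   28.8] shift tool [ 1.8 -0.2  0.6] force [-0.5  0.9  4.9] grip 0.326
rotvec [ 0.     -0.0004 -0.0007]
```

View pics/s2.png

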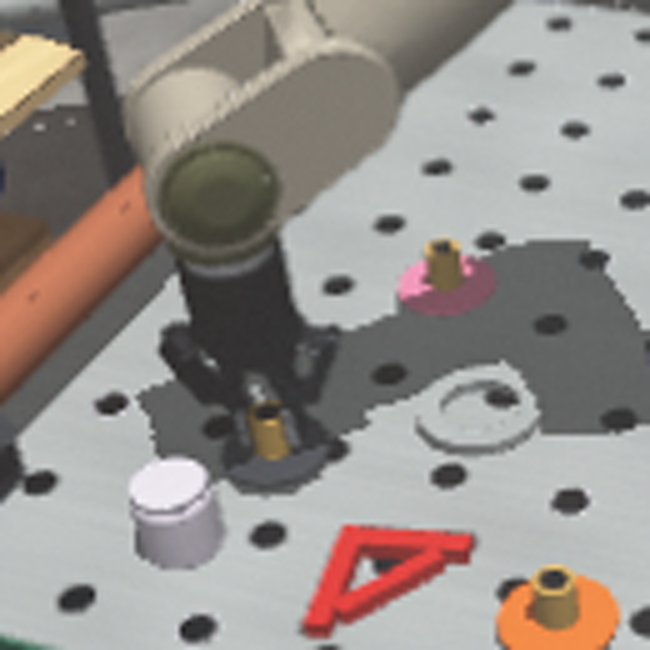

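Gripped at 0.326, which is about 28 mm and fits the 30 mm boss. I'll lift and turn the jaws to box yaw in the same move.

```bash
python3 -m jog '[[[-0.01,0,0,0,0,0],[-0.03,0,0,0,0,0],[-0.03,0,0,0.105,0,0],[-0.03,0,0,0.105,0,0],[-0.03,0,0,0.105,0,0],[-0.03,0,0,0.105,0,0],[-0.03,0,0,0.104,0,0],[0,0,0,0,0,0],[0,0,0,0,0,0]]]' 255 60; python3 - <<'E'
from h import *
plan([476.3,14.5,219],down(-.205-np.pi/2)); print(ctrl.sense()["joints"].round(2))
s=vision.capture("scene"); crop(s,110,40,240,170,5,"s3.png")
E
```

```text
time_s: 4.72
eef_pos: [522.7, -432.8, 216.2]
ee_rot: [0.073, -0.703, 0.071, 0.704]
force: [-0.2, 0.2, -3.4]
grip_width: 0.322
pos [ 522.7 -432.8  216.2] shift tool [  -1.6 -428.7  135.8] force [-0.2  0.2 -3.4] grip 0.322
rotvec [0.0017 0.0026 0.002 ]
[-0.86  0.68  0.98 -0.    1.48  0.91]
```

View pics/s3.png

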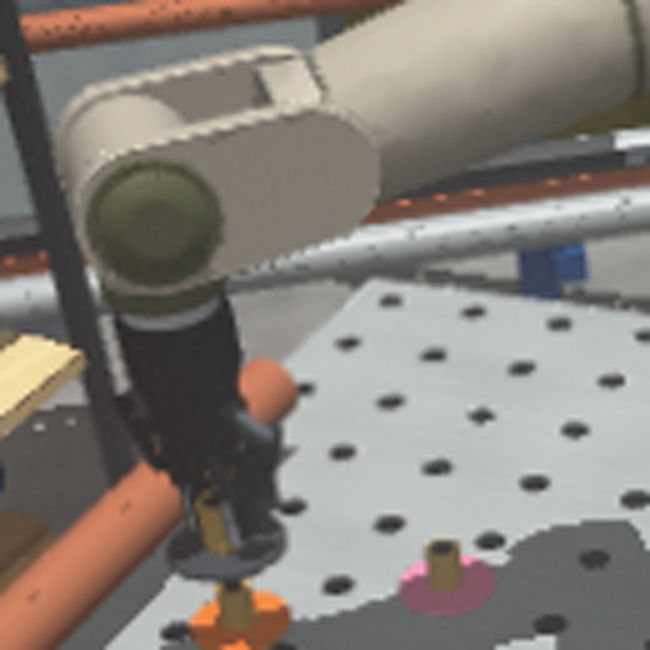

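The cap is held level under the jaws (crop (225,545), load about 3.4 N). I'll traverse to above the spigot.

```bash
python3 -m jog '[[[-0.001,-0.025,0.008,0,0,0],[-0.001,-0.0445,0.0141,0,0,0],[-0.001,-0.0445,0.0141,0,0,0],[-0.001,-0.0445,0.0141,0,0,0],[-0.001,-0.0445,0.0141,0,0,0],[-0.001,-0.0445,0.0141,0,0,0],[0,-0.0445,0.0141,0,0,0],[0,-0.0445,0.0141,0,0,0],[0,-0.0445,0.0141,0,0,0],[0,-0.0477,0.0150,0.0017,0.0026,0.002],[0,0,0,0,0,0],[0,0,0,0,0,0]]]' 255 60; python3 - <<'E'
from h import *
plan([476.3,14.5,219],down(-.205-np.pi/2))
s=vision.capture("scene"); crop(s,240,100,340,200,6,"s4.png")
t=vision.capture("top"); crop(t,180,160,270,250,6,"t4.png")
E
```

```text
time_s: 6.28
eef_pos: [477.3, 13.9, 223.6]
ee_rot: [-0.072, 0.704, -0.074, -0.703]
force: [0.4, 0.4, -3.5]
grip_width: 0.318
pos [477.3  13.9 223.6] shift tool [ 4.6 -0.4  1.1] force [ 0.4  0.4 -3.5] grip 0.318
rotvec [-0.001  -0.0014 -0.0023]
```

View pics/s4.png

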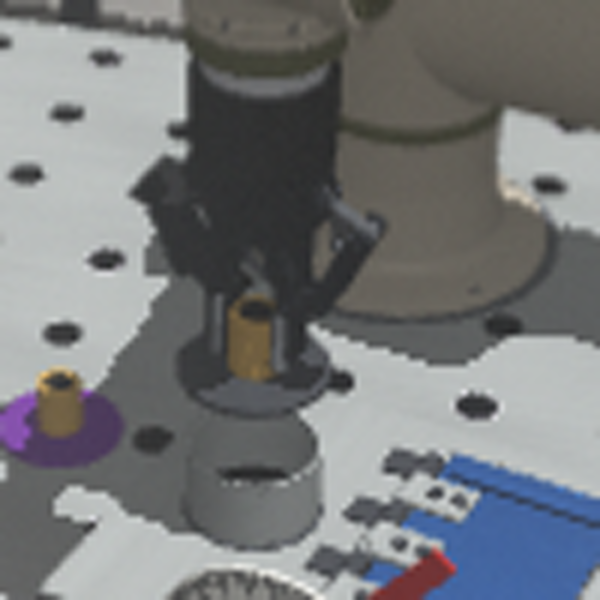

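View pics/t4.png

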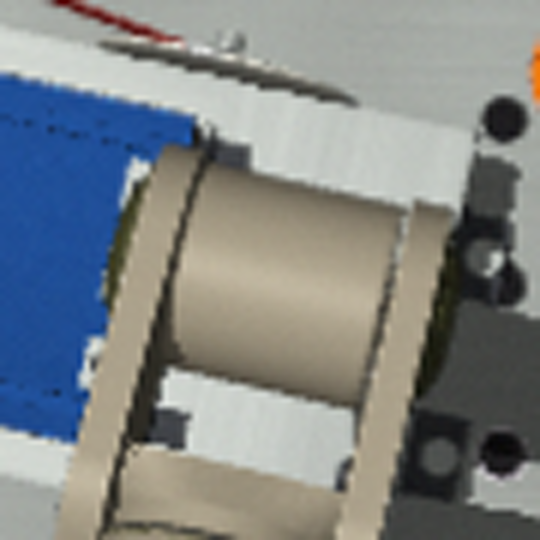

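```bash
python3 - <<'E'
from h import *
s=vision.capture("scene")
f=6;x0,y0=240,100
to=lambda p:((p-[x0,y0]+.5)*f-.5).round(1)
im=cv2.resize(cv2.cvtColor(s["image"],cv2.COLOR_RGB2BGR)[y0:y0+100,x0:x0+100],None,fx=f,fy=f,interpolation=cv2.INTER_NEAREST)
p=np.array([477.3,13.9]);q=np.array([476.3,14.5]); th=np.linspace(0,6.3,80)
for c,r,z,col in((p,15,244.8,(0,0,255)),(p,42,209.8,(0,255,0)),(q,38,155,(0,255,255)),(q,35.5,155,(255,255,0))):
    P=to(proj(s,np.c_[c[0]+r*np.cos(th),c[1]+r*np.sin(th),0*th+z])); cv2.polylines(im,[np.round(P*8).astype(np.int32)],False,col,1,cv2.LINE_AA,3)
cv2.imwrite("pics/s5.png",im)
E
```

```text
(no output)
```

View pics/s5.png

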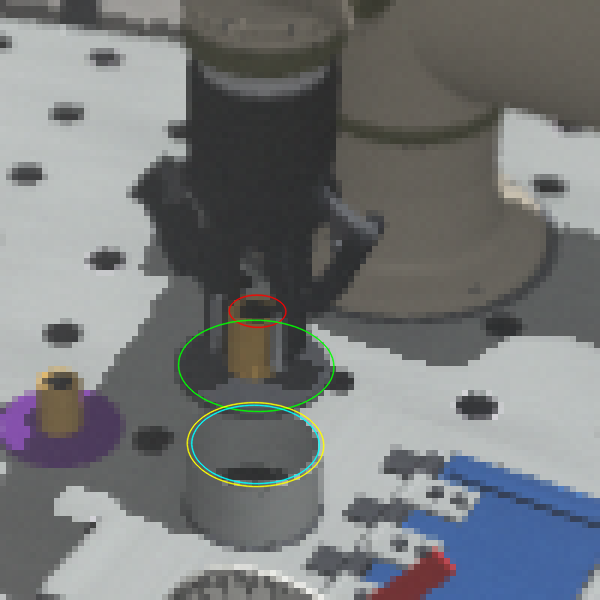

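Against its predicted outline, the held cap sits about 1–2 mm towards −y. The spigot outline matches at crop (255,445). I'll correct by that and lower to mouth height.

```bash
python3 -m jog '[[[0.009,-0.0009,0.001,0,0,0],[0.009,0,0,0,-0.0014,-0.0023],[0.009,0,0,0,0,0],[0.006,0,0,0,0,0],[0,0,0,0,0,0],[0,0,0,0,0,0]]]' 255 60; python3 -m jog '[[[0.005,0,0,0,0,0],[0.003,0,0,0,0,0],[0.003,0,0,0,0,0],[0,0,0,0,0,0],[0,0,0,0,0,0]]]'; python3 - <<'E'
from h import *
plan([476.5,15,173.8],down(-.205-np.pi/2))
s=vision.capture("scene"); crop(s,240,100,340,200,6,"s6.png")
E
```

```text
time_s: 7.18
eef_pos: [477.0, 15.1, 191.6]
ee_rot: [-0.073, 0.704, -0.073, -0.703]
force: [0.5, -0.5, -2.7]
grip_width: 0.318
time_s: 7.8
eef_pos: [476.9, 15.1, 180.4]
ee_rot: [-0.073, 0.704, -0.073, -0.703]
force: [-0.4, -0.5, -3.1]
grip_width: 0.318
pos [476.9  15.1 180.4] shift tool [6.6 0.2 0.4] force [-0.4 -0.5 -3.1] grip 0.318
rotvec [-0.0019 -0.0013  0.0003]
```

View pics/s6.png

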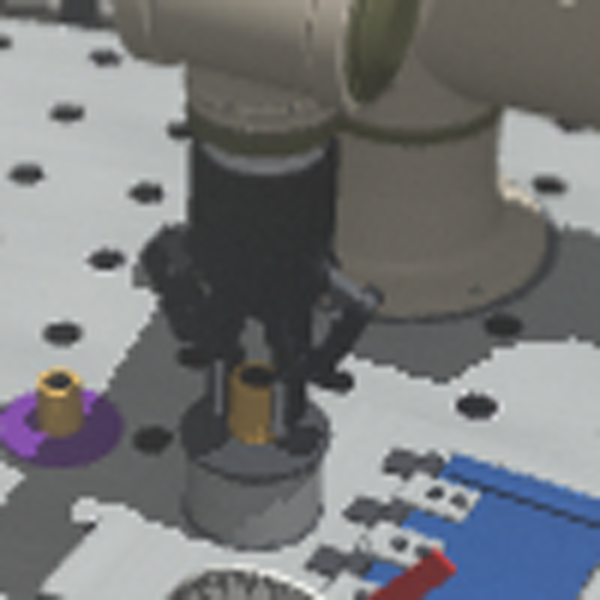

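The plug is about 3.5 mm into the mouth with no contact force, and the flange looks centred over the tube at crop (255,440). I'll lower the rest.

```bash
python3 -m jog '[[[0.002,0,0,0,0,0],[0.002,0,0,0,0,0],[0.0015,0,0,0,0,0],[0.001,0,0,0,0,0],[0,0,0,0,0,0],[0,0,0,0,0,0]]]'; python3 -m jog '[[[0.001,0,0,0,0,0],[0.0005,0,0,0,0,0],[0,0,0,0,0,0],[0,0,0,0,0,0]]]'
```

```text
time_s: 8.6
eef_pos: [476.8, 15.1, 173.8]
ee_rot: [-0.073, 0.704, -0.073, -0.703]
force: [-0.4, -0.4, -2.6]
grip_width: 0.317
time_s: 9.1
eef_pos: [476.9, 15.1, 173.7]
ee_rot: [-0.073, 0.704, -0.073, -0.703]
force: [-6.3, 1.0, 12.2]
grip_width: 0.316
```

It touches down at TCP z 173.7, which is the home height, with a 12 N reaction. I'll release, then rise.

```bash
python3 -m jog '[[[-0.001,0,0,0,0,0],[0,0,0,0,0,0],[0,0,0,0,0,0],[0,0,0,0,0,0],[0,0,0,0,0,0],[0,0,0,0,0,0]]]' 0 40; python3 -m jog '[[[-0.01,0,0,0,0,0],[-0.02,0,0,0,0,0],[-0.03,0,0,0,0,0],[-0.03,0,0,0,0,0],[0,0,0,0,0,0]]]' ; python3 - <<'E'
from h import *
s=vision.capture("scene"); crop(s,240,130,340,230,6,"s7.png")
R=np.array([[np.cos(-.205),np.sin(.205)],[np.sin(-.205),np.cos(.205)]])
h=R@[0,120]+[495,103]; print("handle",h); plan([*h,146],down(-.205-np.pi/2))
E
```

```text
time_s: 9.85
eef_pos: [476.8, 15.1, 173.3]
ee_rot: [-0.073, 0.704, -0.073, -0.703]
force: [-0.3, 0.1, 1.1]
grip_width: 0.996
time_s: 10.48
eef_pos: [477.5, 15.0, 265.8]
ee_rot: [-0.073, 0.705, -0.073, -0.701]
force: [-0.6, 0.0, -1.1]
grip_width: 1.001
handle [519.42805919 220.48731814]
pos [476.9  15.1 264.2] shift tool [ 118.2 -209.7    0.9] force [ 0.6  0.7 -1.1] grip 0.997
rotvec [-0.0018 -0.0031  0.0003]
```

View pics/s7.png

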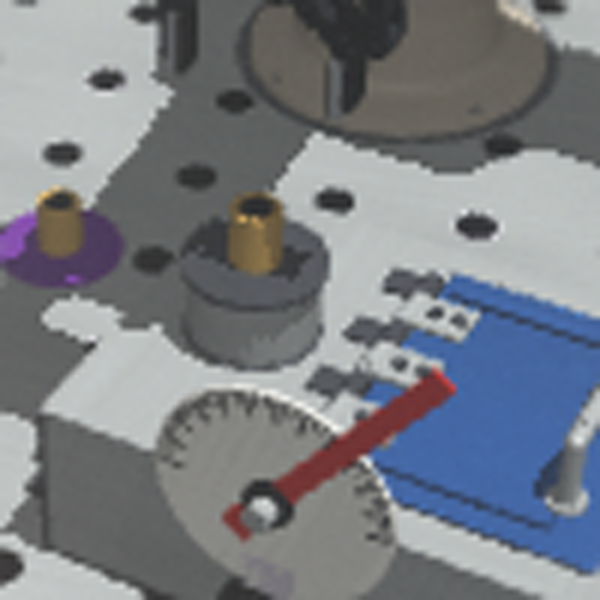

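The cap is seated flush and level on the spigot, with boss top at crop (257,208), and the fingers are clear. Next I'll traverse over the flap handle.

```bash
python3 -m jog '[[[0,-0.02,0,0,0,0],[0.005,-0.04,0,0,0,0],[0.008,-0.04,0,0,0,0],[0.008,-0.04,0,0,0,0],[0.008,-0.04,0,0,0,0],[0.004,-0.0295,0.0009,-0.0018,-0.0031,0],[0,0,0,0,0,0],[0,0,0,0,0,0]]]' 0 40; python3 - <<'E'
from h import *
plan([519,220.3,146],down(-.205-np.pi/2))
s=vision.capture("scene"); crop(s,260,90,380,230,5,"s8.png")
t=vision.capture("top"); crop(t,140,150,270,260,6,"t8.png")
E
```

```text
time_s: 11.52
eef_pos: [518.7, 219.7, 230.0]
ee_rot: [0.072, -0.702, 0.072, 0.704]
force: [-0.2, -0.5, 0.6]
grip_width: 0.999
pos [518.7 219.7 230. ] shift tool [84.  -0.7 -0.4] force [-0.2 -0.5  0.6] grip 0.999
rotvec [-0.0003  0.0027 -0.0003]
```

View pics/s8.png

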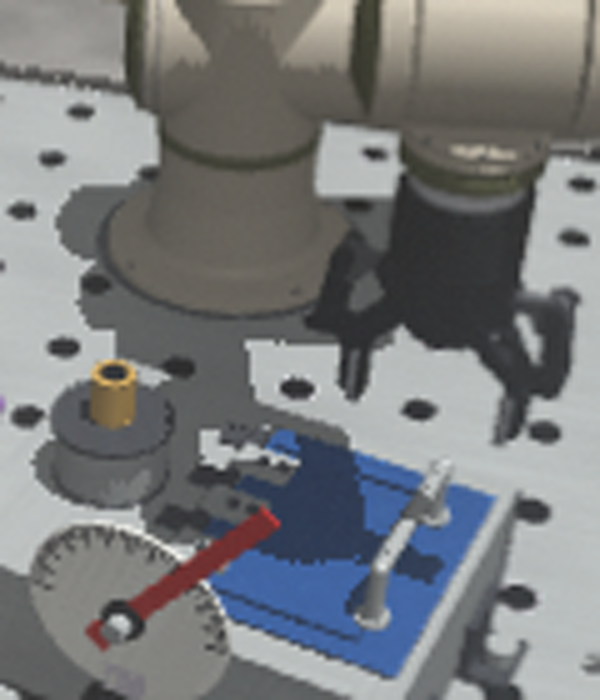

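View pics/t8.png

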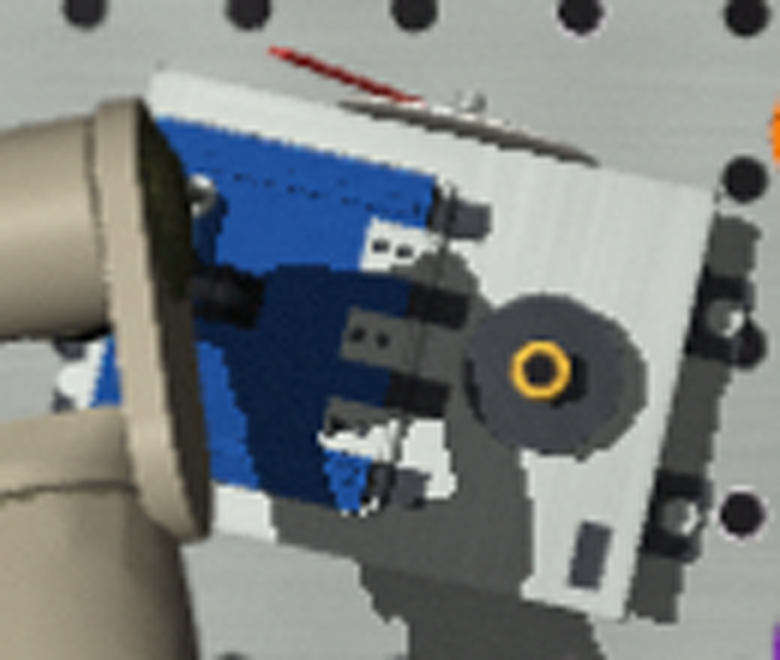

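The jaws straddle the bar with clearance both sides (fingertips at crop (352,393) and (508,438)), and the cap is centred from above at (540,370). I'll descend and grip.

```bash
python3 -m jog '[[[0.015,-0.0007,0,0,0.0027,0],[0.02,0,0,0,0,0],[0.02,0,0,0,0,0],[0.02,0,0,0,0,0],[0.008,0,0,0,0,0],[0,0,0,0,0,0],[0,0,0,0,0,0]]]' 0 40;  python3 -m jog '[[[0,0,0,0,0,0],[0,0,0,0,0,0],[0,0,0,0,0,0],[0,0,0,0,0,0],[0,0,0,0,0,0],[0,0,0,0,0,0],[0,0,0,0,0,0],[0,0,0,0,0,0],[0,0,0,0,0,0],[0,0,0,0,0,0]]]' 255 40; python3 - <<'E'
from h import *
plan([519,220.3,146],down(-.205-np.pi/2))
s=vision.capture("scene"); crop(s,260,90,380,230,5,"s9.png")
E
```

```text
time_s: 12.5
eef_pos: [519.4, 221.1, 148.0]
ee_rot: [-0.073, 0.704, -0.072, -0.703]
force: [-0.1, 0.3, 0.4]
grip_width: 1.001
time_s: 13.75
eef_pos: [519.0, 220.4, 147.5]
ee_rot: [-0.072, 0.704, -0.073, -0.703]
force: [-2.9, -5.0, 3.3]
grip_width: 0.122
pos [519.  220.4 147.5] shift tool [ 1.5  0.1 -0.1] force [-2.9 -5.   3.3] grip 0.122
rotvec [-0.0001 -0.0006 -0.0011]
```

View pics/s9.png

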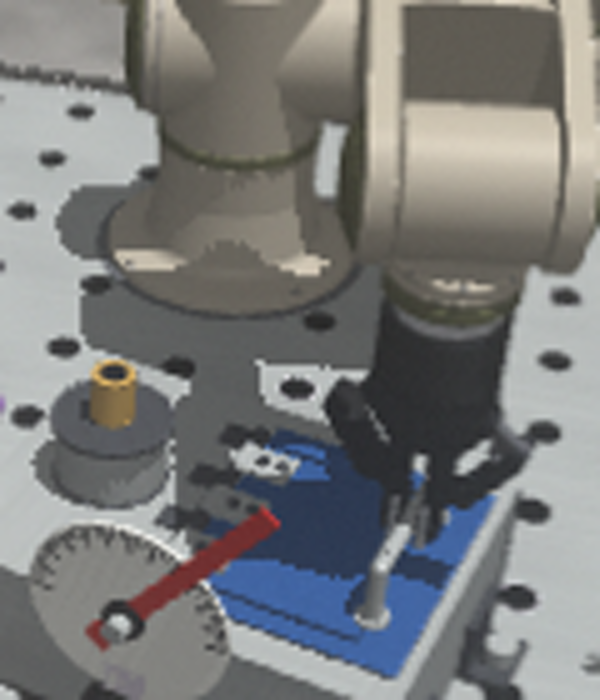

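The bar is gripped: opening 0.122, about 10–12 mm. The first part of the arc goes to about 0.48 rad about the hinge, with the tool staying vertical.

```bash
python3 -m jog '[[[-0.0107,0.0039,0,0,0,0],[-0.0103,0.0048,0,0,0,0],[-0.0099,0.0056,0,0,0,0],[-0.0094,0.0064,0,0,0,0],[-0.0089,0.0071,0,0,0,0],[-0.0083,0.0078,0,0,0,0],[0,0,0,0,0,0],[0,0,0,0,0,0]]]' 255 60; python3 - <<'E'
from h import *
s,_=tool(); print(s["force"].round(1),s["wrist_torque"].round(2))
s=vision.capture("scene"); crop(s,260,60,380,230,4,"s10.png")
E
```

```text
time_s: 14.8
eef_pos: [511.9, 187.0, 206.0]
ee_rot: [-0.073, 0.704, -0.071, -0.703]
force: [1.7, 6.9, 1.5]
grip_width: 0.11
[1.7 6.9 1.5] [ 1.32 -0.16 -0.08]
```

View pics/s10.png

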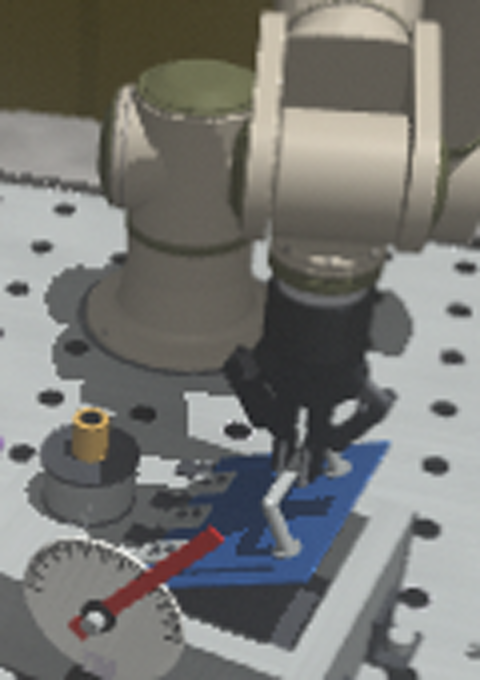

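The flap is following (free edge raised, cap undisturbed) and the forces are low. I'll continue to about 0.94.

```bash
python3 -m jog '[[[-0.0076,0.0084,0,0,0,0],[-0.0069,0.009,0,0,0,0],[-0.0062,0.0095,0,0,0,0],[-0.0054,0.010,0,0,0,0],[-0.0046,0.0104,0,0,0,0],[-0.0029,0.008,0,0,0,0],[0,0,0,0,0,0],[0,0,0,0,0,0],[0,0,0,0,0,0]]]' 255 60; python3 - <<'E'
from h import *
s,_=tool(); print(s["force"].round(1),s["wrist_torque"].round(2))
a=-.205;R=np.array([[np.cos(a),-np.sin(a)],[np.sin(a),np.cos(a)]])
b=R.T@(s["eef_pos"][:2]-[495,103]); y=b[1]+15; z=s["eef_pos"][2]+9.7-113
print("bar rel hinge",y,z,"theta",np.arctan2(z,y)-np.arctan2(44,135),np.hypot(y,z))
s=vision.capture("scene"); np.save("s11.npy",s,allow_pickle=True); crop(s,250,130,350,230,6,"s11.png")
t=vision.capture("top"); crop(t,140,150,270,260,6,"t11.png")
E
```

```text
time_s: 15.98
eef_pos: [500.9, 133.8, 241.4]
ee_rot: [-0.074, 0.705, -0.071, -0.702]
force: [-2.8, 10.0, 13.2]
grip_width: 0.112
[-2.8 10.  13.2] [ 2.14  0.36 -0.16]
bar rel hinge 46.322462324327574 138.05277131481301 theta 0.9319904166850889 145.617094406834
```

View pics/s11.png

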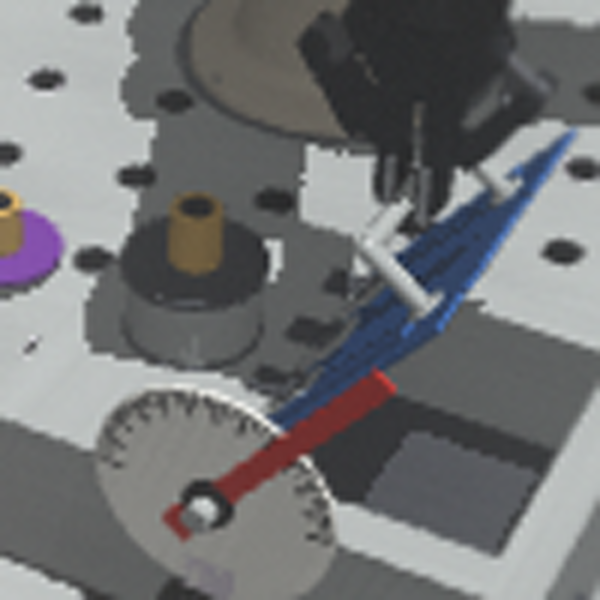

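View pics/t11.png

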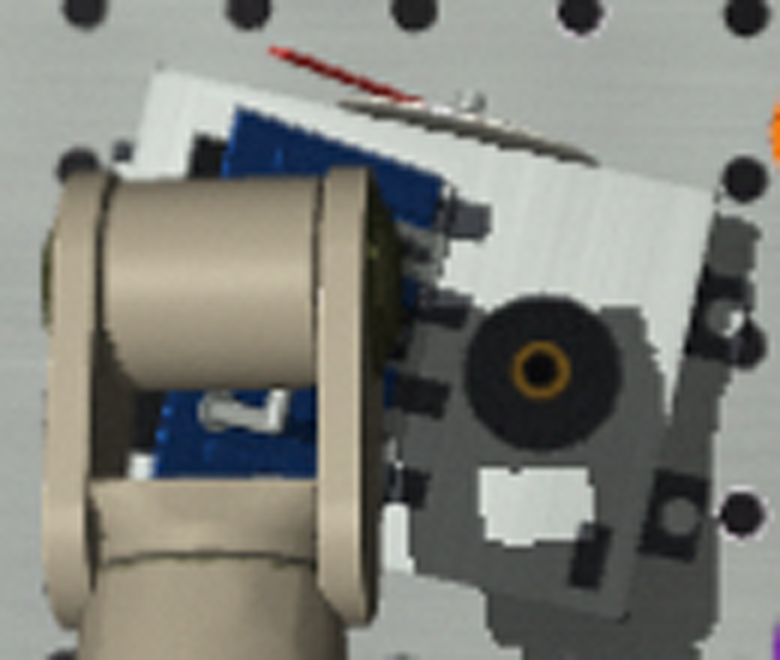

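Flap and blade look near parallel: blade tip at crop (385,380), the flap's near free corner at (443,330) and its root near (275,418). I'll measure both angles by casting onto their planes.

```bash
python3 - <<'E'
from h import *
s=np.load("s11.npy",allow_pickle=True).item(); s0=np.load("s0.npy",allow_pickle=True).item()
a=-.205;R=np.array([[np.cos(a),-np.sin(a)],[np.sin(a),np.cos(a)]]);o=np.array([495,103.])
n=np.append(R@[1,0],0); ey=R@[0,1]
def pl(c,uv,x):
    p=np.append(R@[x,-15]+o,113); d=onplane(c,uv,p,n)-p; return d[:2]@ey,d[2]
for c in(s0,s):
    hsv=cv2.cvtColor(c["image"],cv2.COLOR_RGB2HSV); m=((hsv[...,0]<8)|(hsv[...,0]>172))&(hsv[...,1]>110)
    m[:, :270]=0;m[:,325:]=0;m[:180]=0;m[225:]=0
    ys,xs=np.nonzero(m); P=np.array([pl(c,(x,y),128) for x,y in zip(xs,ys)])
    f=cv2.fitLine(P.astype(np.float32),cv2.DIST_HUBER,0,.01,.01).ravel(); print(len(xs),"blade",np.arctan2(f[1],f[0])%np.pi, "line pt",f[2:], "ext",P.min(0),P.max(0))
im=cv2.cvtColor(s["image"],cv2.COLOR_RGB2BGR)[170:220,280:350]; cv2.imwrite("pics/s12.png",cv2.resize(im,None,fx=11,fy=11,interpolation=cv2.INTER_NEAREST))
E
```

```text
154 blade 0.93149966 line pt [46.864544 65.16532 ] ext [-22.94994146 -31.7739086 ] [ 92.0581352  123.75012092]
159 blade 0.93192947 line pt [46.092144 64.33437 ] ext [-22.94994146 -31.7739086 ] [ 92.0581352  126.11992215]
```

View pics/s12.png

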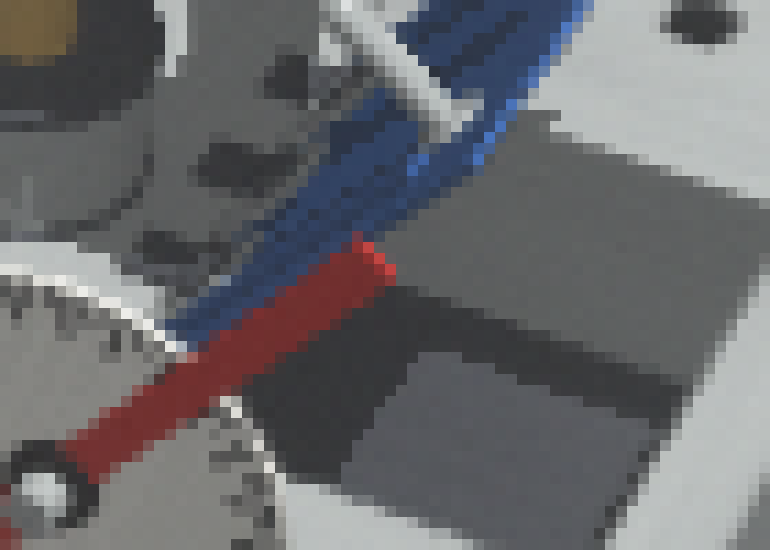

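```bash
python3 - <<'E'
from h import *
s=np.load("s11.npy",allow_pickle=True).item()
a=-.205;R=np.array([[np.cos(a),-np.sin(a)],[np.sin(a),np.cos(a)]])
u=lambda x,y:((x+.5)/11-.5+280,(y+.5)/11-.5+170)
for o in ([495,103.],[497,103.]):
    o=np.array(o); n=np.append(R@[1,0],0); ey=R@[0,1]
    def pl(uv,x):
        p=np.append(R@[x,-15]+o,113); d=onplane(s,uv,p,n)-p; return np.array([d[:2]@ey,d[2]])
    for nm,q in(("corner",(482,165)),("lowmid",(400,225)),("blade tip",(378,262)),("blade tip lower",(392,280)),("tip upper",(360,240)),("pivot",(42,492))):
        v=pl(u(*q),95 if q[0]>390 and nm[0]!="b" else 128); print(nm,v.round(1),"ang",np.arctan2(v[1],v[0]).round(3),"r",np.hypot(*v).round(1))
    # overlays: predicted pixel for leaf outline at theta
    for th in(.88,.93,.98):
        P=[]
        for x,y,z in((95,166,0),(-95,166,0),(95,20,0)):
            Y=-15+y*np.cos(th)-z*np.sin(th);Z=113+y*np.sin(th)+z*np.cos(th); P.append([*(R@[x,Y]+o),Z])
        pp=proj(s,P); print(th,((pp-[280,170]+.5)*11-.5).round(0).tolist())
E
```

```text
corner [101.9 133.5] ang 0.918 r 167.9
lowmid [ 81.7 104.9] ang 0.909 r 132.9
blade tip [ 88.3 120. ] ang 0.936 r 149.0
blade tip lower [ 92.6 115.6] ang 0.896 r 148.1
tip upper [ 82.9 125.1] ang 0.986 r 150.1
pivot [-4.2 -5.4] ang -2.235 r 6.9
0.88 [[494.0, 186.0], [742.0, -185.0], [150.0, 388.0]]
0.93 [[472.0, 163.0], [723.0, -206.0], [147.0, 386.0]]
0.98 [[449.0, 141.0], [702.0, -226.0], [145.0, 384.0]]
corner [102.2 135.1] ang 0.923 r 169.4
lowmid [ 82.  106.6] ang 0.915 r 134.5
blade tip [ 88.6 121.7] ang 0.942 r 150.6
blade tip lower [ 92.9 117.4] ang 0.902 r 149.7
tip upper [ 83.2 126.9] ang 0.99 r 151.8
pivot [-3.7 -3.3] ang -2.415 r 5.0
0.88 [[492.0, 191.0], [741.0, -181.0], [148.0, 393.0]]
0.93 [[471.0, 168.0], [722.0, -202.0], [145.0, 391.0]]
0.98 [[448.0, 145.0], [702.0, -222.0], [143.0, 388.0]]
```

The flap measures about 0.92–0.93 rad (vision 0.918, bar position 0.932, far corner about 0.93) and the blade 0.932–0.936. I'll make a small nudge of +0.01 rad, then check that it's steady.

```bash
python3 -m jog '[[[-0.0003,0.0007,0,0,0,0],[-0.0002,0.0007,0,0,0,0],[0,0,0,0,0,0],[0,0,0,0,0,0],[0,0,0,0,0,0],[0,0,0,0,0,0]]]' 255 60; python3 -m jog '[[[0,0,0,0,0,0],[0,0,0,0,0,0],[0,0,0,0,0,0],[0,0,0,0,0,0],[0,0,0,0,0,0],[0,0,0,0,0,0]]]'; python3 - <<'E'
from h import *
s,_=tool(); print(s["dq"].round(4))
s=vision.capture("scene"); np.save("s13.npy",s,allow_pickle=True)
im=cv2.cvtColor(s["image"],cv2.COLOR_RGB2BGR)[145:220,265:355]; cv2.imwrite("pics/s13.png",cv2.resize(im,None,fx=8,fy=8,interpolation=cv2.INTER_NEAREST))
E
```

```text
time_s: 16.82
eef_pos: [500.6, 132.5, 241.8]
ee_rot: [-0.074, 0.705, -0.07, -0.702]
force: [-1.8, 11.9, 13.5]
grip_width: 0.112
time_s: 17.58
eef_pos: [500.7, 132.5, 241.8]
ee_rot: [-0.074, 0.705, -0.07, -0.702]
force: [-2.1, 12.7, 13.9]
grip_width: 0.113
[ 0.0004 -0.0005 -0.0009  0.0012  0.0005 -0.0007]
```

View pics/s13.png

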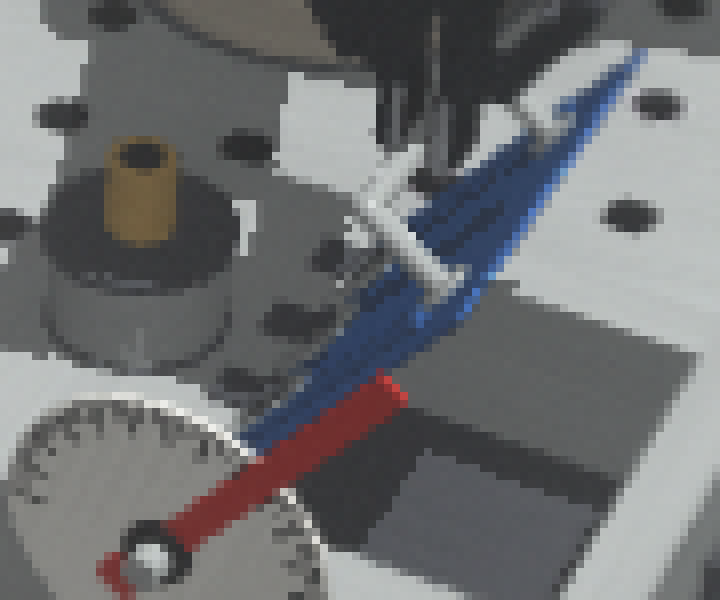

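The flap's near corner is now at crop (463,322), or about 0.93 rad, in line with the blade (tip at (390,385)). The cap is flat on the spigot, and the arm is at rest. I'll hand the job in.

```bash
python3 -c "
from rig import workorder
print(workorder.finish_job())"
```

```text
the job is handed in; nothing more can be done
None
```

The job is handed in. The cap is on the spigot and released, and the gripper is still holding the flap in line with the gauge blade. No verdict is reported, so what follows rests on my own checks.

- **Cap:** It touched down at TCP z 173.7, within 0.1 mm of the computed home height. I let go with the flap still shut. Both cameras showed it centred and flush afterwards, but I did not measure its final offset or tilt.
- **Flap:** I swung it up by the bow handle. The blade read 0.932–0.936 rad. The flap read 0.918 rad (near corner), about 0.93 rad (far corner) and 0.932 rad (bar position). I then raised it about 0.01 rad; the last picture still put it at about 0.93, within the 0.06 allowed.
- **Steadiness at hand-in:** Joint speeds were about 0.001 rad/s and the grip was firm. The wrist force was about 19 N, and the run took about 18 s.
- **Blade and other items:** The blade read the same, 0.931 to 0.932 rad, before and after the swing. I saw no contact with the other things on the table, but did not re-measure their positions.

**What disagreed:** My first by-eye box fits from the two cameras differed by about 7 mm in x. The overlay settled it to about a pixel. At the final pose the bar's distance from the hinge came out 3.6 mm larger than nominal, from calibration error or the bar shifting in the pads.

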